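# Check a mould pin on the go / no-go gauge

## Robot

A 6-joint arm with a two-finger parallel gripper is mounted at the origin on a cart in front of the work surface, level with it; the furniture and walls round the work are solid. World frame = base frame: x ahead of the robot, y to its left, z up, the work surface at z = 0. Lengths are in m, angles in rad, forces in N, time in s.
With the tool pointing down it reaches from about 0.2 to 0.875 m from the base axis. Payload 3.4 kg.
Tool frame: the origin (TCP) lies between the finger pads; the fingertips stand 25 mm ahead of it and the grasp point (between the pads) lies 6 mm ahead of it (r.nose_length is the z of the fingertips in the tool frame, in m); z points along the fingers, y is the line along which they close (so a half turn about z gives the same grasp; the last joint's range is limited). The gripper opens to 94 mm and grips with 3 to 60 N. Pads are 16 mm wide; open, the fingers measure 119 mm over their backs; the gripper's body (75 mm by 177 mm) begins 78 mm behind the grasp point.
Start: joints at [-1.429, 0.276, 1.505, -0, 1.361, -0.121], TCP at [0.149, -0.555, 0.23] pointing down, gripper open.
Joint ranges: [-2.89, 2.89], [-0.75, 2.08], [0.22, 2.7], [-1.18, 4.32], [0.11, 2.71], [-2.7, 2.7]. Speed limits (rad/s): [2.57, 2.57, 3.14, 3.14, 3.14, 3.14].

## Interface

Orientations are given as a unit quaternion [w, x, y, z].
In Python, from plant import r, gripper_to, inverse_kinematics, vision, models, telemetry gives the robot as it stands. Calls block until the motion is done:
- r.move_to(position, orientation): joint-space move of the TCP to a pose.
- r.move_l(position, rot=None, vel=0.15, guard=None): straight line of the TCP; rot=None keeps the orientation; vel is the mean speed in m/s. With guard (N) it stops when the force on the tool has changed by that much, and returns True; else False.
- r.movej(angles): joint-space move.
- gripper_to(opening, f_grip=None): finger opening in m; f_grip is the grip in N (None keeps the last); returns when the fingers have stopped.
- r.hold(seconds).
- inverse_kinematics(position, orientation): joint angles nearest the present ones, or None.
- vision.snapshot(name): name is "scene" or "top" or "wrist"; returns the picture (384x512x3 uint8, red, green, blue); there is no depth.
- vision.get_calibration(name): a dict with "fx", "fy", "cx", "cy" (pixels), "position" and "orientation" of the camera in the world. Camera axes: x right, y down, z forward; pixel columns grow to the right and rows downward; lengths in m; the calibration is good to about 2 mm. A picture is of the moment at which its call begins: read the wrist's pose just before it. get_calibration takes no time and is no camera call; for the wrist camera it gives the pose at the moment of the call.
A pose or a line that the arm cannot do raises r.PlanningError and nothing moves.
- r.sign_off(): hands the job in; it is judged then, once.
Trained networks look in the newest picture that a camera, given by its name, has taken for a name from the list of things; names that differ only in an ending like _2 or _b are one class to them, and where a whole thing is asked for, a point or a joint stands for the part that bears it (a point fixed in the world has none). Each returns a list of dicts, best first, with "score" (0 to 1); they miss things now and then, are a little off and sometimes report something else, mostly with a low value. They report only what shows in the picture. A call takes as long as a camera call. They do not tell look-alikes from the thing itself.
- models.boxes_of(thing, camera): "at" ([x, y, z] in m, in world coordinates, good to about 4 mm: the middle of the surface that is visible of it).
- models.regions_of(thing, camera): "pixels" (384x512 bool, what is visible of it).
- models.mark_of(thing, camera): "at" ([x, y, z] in m, in world coordinates, good to about 4 mm: a listed point, or the origin of a listed thing).
Readings, each from a call of its own:
- telemetry.current_t(): time.
- telemetry.current_joints(): joint angles.
- telemetry.current_dq(): joint speeds.
- telemetry.current_joint_efforts(): joint torques, N m.
- telemetry.current_ee_pos(): TCP position.
- telemetry.current_tool_rot(): TCP orientation.
- telemetry.current_wrist_force(): force on the tool from outside, world axes, zero at the start.
- telemetry.current_torque(): the same for the moment, N m.
- telemetry.current_opening(): finger opening in m.
- telemetry.current_finger_force(): force on a finger pad.
Only numpy, scipy, OpenCV 4.12 (cv2) and the standard library are available. Lean on these libraries where they do the work, as an engineer would, in place of code of your own. Each camera call takes 0.05 s, during which the arm holds its last target. There are 200 camera calls.

## Task

Check the steel pin on the limit gauge: take it upright from the wooden block, push it in at the gauge's mouth between the front (go) jaws, and carry on until the narrower no-go jaws behind stop it. Lean on those steadily with about 8 N for a good second, never more than 18 N against the gauge anywhere, then draw the pin back out through the mouth it came in by and stand it fully home in the other, empty hole of the wooden block.

Things in the scene. Friction and masses are not known exactly. Their poses are not given: they have to be found in the camera images.
- pin: plain round steel pin, 20 mm in diameter, 120 mm long, about 0.2 kg, both ends chamfered; it starts upright in one hole of the wooden block, its top 126 mm above the worktop. Origin: centre of its lower end; z runs up along the pin. Grip it in its upper 50 mm, so that the fingers stay above the gauge (55 mm high).
- gauge: low steel limit gauge fixed to the worktop, 122 mm long, 72 wide, 55 high: a U-shaped frame without a floor (bare worktop between its 20 mm high rails), open at its mouth. Origin: on the worktop in the plane of the mouth, midway between the jaws; +x is the way the pin is pushed in, z up. The pin goes in and out only through the mouth, with its lower end under 30 mm, never in or out from above
- go_gap (a point): middle of the go gap, 12 mm behind the mouth, at the top of the go jaws (55 mm high). The go jaws are two upright blocks from x = 0 to 24 mm of the gauge with a gap of 22.5 mm, corners rounded to 6 mm at mouth and rear. Behind them the space is open
- nogo_zone (a point): fixed point of the gauge at x = 58 mm, 44 mm high. The no-go jaws (gap 15 mm, at heights 33 to 54 mm) ride on a carriage clamped anywhere along the rails: their front is at x = 44 to 72 mm, unmeasured, to be found by feel; the pin's axis stops 7 mm before that front. They are sprung: give from 2 N on, 1 mm more for each 2 N, solid after 7 mm
- rack: wooden block fixed to the worktop, 50 x 112 x 36 mm, two holes 25 mm wide and 30 mm deep, on its y axis 28 mm each side of the middle. Origin: centre of its underside. The pin starts in the hole at y = +28 mm.
- rack_hole1 (a point): centre of the mouth of the empty hole (the block's y = -28 mm), on the block's top, 36 mm above the worktop; the hole's bottom is 6 mm above the worktop
Mind the look-alikes: they are no part of the job. What is shaped like the pin but black is not meant.

How it is judged:
On the way, in this order (a step that is already met when the one before it is completed fails the run):
1. the upright pin stands between the go jaws, its lower end below 36 mm (x of pin in the frame of gauge between 0.003 and 0.023 m and z of pin in the frame of gauge below 0.036 m and y of pin in the frame of gauge between -0.0035 and 0.0035 m and angle between pin's own z axis and vertical below 0.2 rad), for 0.05 s.
2. the pin, behind the go jaws and midway between the rails, is pressed against the no-go jaws with 5 N or more for 0.5 s (x of pin in the frame of gauge between 0.035 and 0.085 m and contact force between pin and gauge above 5 N and z of pin in the frame of gauge below 0.036 m and y of pin in the frame of gauge between -0.0035 and 0.0035 m and angle between pin's own z axis and vertical below 0.2 rad), for 0.5 s.
At the end, for the whole second after the job is handed in: the pin stands in the hole that was empty: its lower end within 6 mm sideways of the hole's axis and within 4 mm of its bottom, within 0.12 rad of upright, at rest (horizontal distance between pin and rack_hole1 below 0.006 m and z of pin in the frame of rack below 0.01 m and angle between pin's own z axis and vertical below 0.12 rad and linear speed of pin below 0.02 m/s); the robot touches nothing.
It fails at once if the pin presses on the gauge with more than 18 N (contact force between pin and gauge above 18 N).
It fails at once if the pin is let down into, or lifted out of, the space behind the go jaws from above instead of passing between them (x of pin in the frame of gauge between 0.024 and 0.108 m and y of pin in the frame of gauge between -0.025 and 0.025 m and z of pin in the frame of gauge between 0.04 and 0.056 m).
It also fails if it takes over 58 s, if anything falls off the work surface, if the arm or the gripper's body presses on something with over 40 N, if the wrist force passes 120 N, or if a joint passes its speed limit or range.

## Working session

There is one attempt and no reset: what is moved stays moved. The work goes in short steps, each a Python script; the robot and the scene stay as the last script left them, time stands still between calls to the robot, and variables do not carry over. Pictures are saved under pics/ and viewed, at most 10 in all, crops included, and the job is handed in when it is done.

```bash
ls; mkdir -p pics; python3 - <<'E'
from plant import r, vision, models, telemetry
import cv2,numpy as np
a=vision.snapshot("scene");
for n in ["pin","gauge","go_gap","nogo_zone","rack","rack_hole1"]:
    print("scene",n,[(np.round(d["at"],4).tolist(),round(d["score"],2)) for d in models.mark_of(n,"scene")])
b=vision.snapshot("top")
for n in ["pin","gauge","go_gap","nogo_zone","rack","rack_hole1"]:
    print("top",n,[(np.round(d["at"],4).tolist(),round(d["score"],2)) for d in models.mark_of(n,"top")])
cv2.imwrite("pics/a.png",cv2.resize(np.vstack([a,b])[:,:,::-1],(400,600)))
cv2.imwrite("pics/scene.png",a[:,:,::-1]);cv2.imwrite("pics/top.png",b[:,:,::-1])
print(vision.get_calibration("top"),vision.get_calibration("scene"),telemetry.current_t())
E
```

```text
pics
scene pin [([0.4858, 0.1768, 0.0078], 0.6), ([0.58, 0.2329, -0.0022], 0.59), ([0.4062, 0.1263, -0.0041], 0.57)]
scene gauge [([0.4997, 0.3773, 0.0034], 0.75)]
scene go_gap [([0.5119, 0.371, 0.055], 0.77)]
scene nogo_zone [([0.5551, 0.3765, 0.042], 0.92)]
scene rack [([0.4955, 0.1531, -0.0006], 0.77)]
scene rack_hole1 [([0.5109, 0.1253, 0.0357], 0.73)]
top pin [([0.487, 0.1764, 0.0081], 0.65), ([0.5796, 0.2303, 0.002], 0.6), ([0.4129, 0.1316, 0.0023], 0.52), ([0.4983, 0.1511, -0.0007], 0.22)]
top gauge [([0.4984, 0.3798, 0.0027], 0.81)]
top go_gap [([0.5095, 0.3725, 0.0587], 0.81)]
top nogo_zone [([0.5535, 0.3767, 0.043], 0.56)]
top rack [([0.5001, 0.1497, -0.0029], 0.96)]
top rack_hole1 [([0.5059, 0.1256, 0.0355], 0.69)]
{'fx': 422.5530905467579, 'fy': 422.5530905467579, 'cx': 251.7149108974009, 'cy': 188.7731629776195, 'position': array([0.45824895, 0.26089447, 0.92696019]), 'orientation': array([ 0.02040092, -0.70416239,  0.70949697, -0.01879298])} {'fx': 385.25095377515333, 'fy': 385.25095377515333, 'cx': 256.21644066331635, 'cy': 192.5819422368844, 'position': array([0.11087582, 0.77428814, 0.61763151]), 'orientation': array([ 0.13117952, -0.27622243,  0.86550637, -0.3967264 ])} 0.7
```

View pics/scene.png

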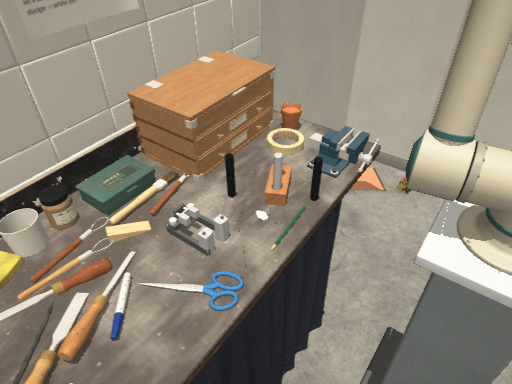

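View pics/top.png

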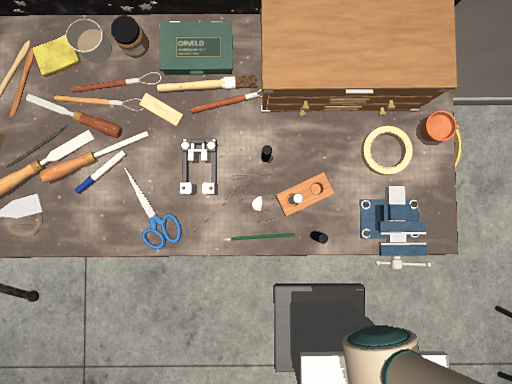

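Scene: the steel pin is at (278,170), in the orange wooden block. The look-alikes are the black cylinders at (230,175) and (316,178). In the top view they are at (296,199) for the steel pin, and (266,153) and (319,237) for the black ones. The gauge is at top (198,170), with its mouth towards the robot. I choose the grey pin in the block and will go above it for the close look.

```bash
cat > h.py <<'E'
from plant import r, gripper_to, inverse_kinematics, vision, models, telemetry as T
import cv2,numpy as np
from scipy.spatial.transform import Rotation as R
def q(yaw):  # tool down, tool y along world direction yaw
    c,s=np.cos(yaw),np.sin(yaw)
    M=np.array([[-s,c,0],[c,s,0],[0,0,-1.]])
    x=R.from_matrix(M).as_quat(); return np.array([x[3],x[0],x[1],x[2]])
def proj(cam,p):
    o=cam["orientation"]; m=R.from_quat([o[1],o[2],o[3],o[0]]).as_matrix()
    c=(np.atleast_2d(p)-cam["position"])@m
    return np.c_[cam["fx"]*c[:,0]/c[:,2]+cam["cx"],cam["fy"]*c[:,1]/c[:,2]+cam["cy"]]
def ray(cam,uv,z):
    o=cam["orientation"]; m=R.from_quat([o[1],o[2],o[3],o[0]]).as_matrix()
    uv=np.atleast_2d(uv); d=np.c_[(uv[:,0]-cam["cx"])/cam["fx"],(uv[:,1]-cam["cy"])/cam["fy"],np.ones(len(uv))]@m.T
    return cam["position"]+d*((z-cam["position"][2])/d[:,2])[:,None]
def marks(cam,names):
    for n in names: print(cam,n,[(np.round(d["at"],4).tolist(),round(d["score"],2)) for d in models.mark_of(n,cam)])
E
python3 - <<'E'
from h import *
for yaw in (0,np.pi):
    print(yaw,[np.round(j,2) if (j:=inverse_kinematics(p,q(yaw))) is not None else None for p in ([.43,.26,.38],[.487,.176,.08],[.56,.377,.08])])
p,o=T.current_ee_pos(),T.current_tool_rot()
c=vision.get_calibration("wrist"); m=R.from_quat(np.roll(o,-1)).as_matrix()
print("cam in tool",m.T@(c["position"]-p), (m.T@R.from_quat(np.roll(c["orientation"],-1)).as_matrix()).round(2))
r.move_l([p[0],p[1],.38],vel=.3)
r.move_to([.40,.30,.38],q(0))
a=vision.snapshot("wrist"); c=vision.get_calibration("wrist")
marks("wrist",["pin","gauge","go_gap","nogo_zone","rack","rack_hole1"])
print(c,T.current_t(),T.current_joints())
cv2.imwrite("pics/w1.png",a[:,:,::-1])
E
```

```text
0 [array([ 0.41,  0.12,  1.35, -0.  ,  1.67,  0.41]), array([ 0.21,  0.32,  1.85, -0.  ,  0.97,  0.21]), array([ 0.49,  0.53,  1.49, -0.  ,  1.13,  0.49])]
3.141592653589793 [None, None, array([ 0.49,  0.53,  1.49, -0.  ,  1.13, -2.65])]
cam in tool [ 0.0798133  -0.00135178 -0.15407156] [[ 0.   -0.96 -0.27]
 [ 1.    0.    0.  ]
 [-0.   -0.27  0.96]]
wrist pin [([0.4108, 0.1286, 0.0017], 0.92), ([0.483, 0.175, 0.0056], 0.75), ([0.5794, 0.2284, 0.0032], 0.64)]
wrist gauge [([0.4976, 0.3764, 0.0006], 0.58)]
wrist go_gap [([0.5074, 0.3776, 0.0551], 0.66)]
wrist nogo_zone [([0.5585, 0.3764, 0.0426], 0.75)]
wrist rack [([0.4969, 0.155, 0.0039], 0.85)]
wrist rack_hole1 [([0.5087, 0.1215, 0.0379], 0.62)]
{'fx': 268.82520702365343, 'fy': 268.82520702365343, 'cx': 256.7211984028144, 'cy': 191.9299463643931, 'position': array([0.40058328, 0.38038469, 0.53402063]), 'orientation': array([ 1.38442962e-01,  9.90370327e-01, -1.19076001e-04,  3.83048408e-04])} 4.825 [5.03879073e-01 1.11591926e-01 1.35732887e+00 5.27914043e-06
 1.67265638e+00 5.04258968e-01]
```

```bash
python3 - <<'E'
from h import *
for i,(p) in enumerate(([.53,.40,.25],[.49,.17,.25])):
    r.move_to(p,q(0)); r.hold(.2)
    c=vision.get_calibration("wrist"); a=vision.snapshot("wrist"); np.save(f"w{i}.npy",c,allow_pickle=True)
    marks("wrist",["gauge","go_gap","nogo_zone"] if i==0 else ["pin","rack","rack_hole1"])
    cv2.imwrite(f"pics/g{i}.png",a[:,:,::-1])
print(T.current_t())
E
```

```text
wrist gauge [([0.4977, 0.3792, -0.0003], 0.83)]
wrist go_gap [([0.5051, 0.3762, 0.0547], 0.87)]
wrist nogo_zone [([0.5588, 0.3766, 0.0448], 0.94)]
wrist pin [([0.4114, 0.1264, 0.0009], 0.67), ([0.5751, 0.2295, 0.0019], 0.64), ([0.5593, 0.3776, 0.046], 0.64), ([0.4841, 0.1736, 0.0077], 0.6)]
wrist rack [([0.4952, 0.1513, 0.0033], 0.82)]
wrist rack_hole1 [([0.51, 0.1195, 0.0381], 0.63)]
7.4
```

View pics/g0.png

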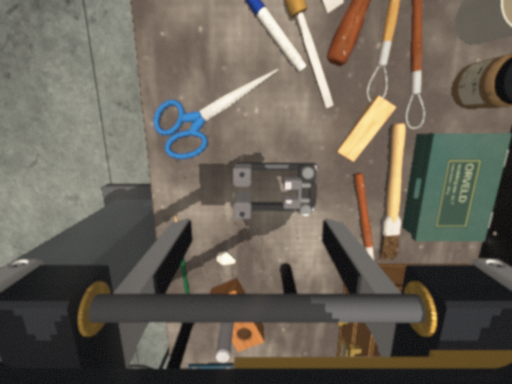

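View pics/g1.png

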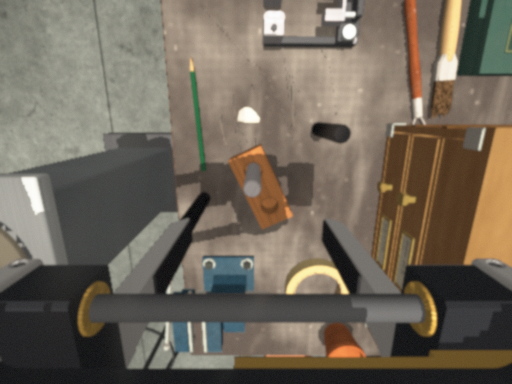

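The gauge is at (275,190) in g0, with go jaws at (243,174) and (243,210) and its axis along image x. In g1 the grey pin's top is at (252,187) in the block, the empty hole is at (270,206), and a black cylinder is at (330,131). Next is one close crop of each with a model overlay.

```bash
python3 - <<'E'
from h import *
out=[]
for i,(u,v) in enumerate(((275,190),(262,187))):
    c=np.load(f"w{i}.npy",allow_pickle=True).item(); a=cv2.imread(f"pics/g{i}.png")
    S=6;w,h=66,50
    k=cv2.resize(a[v-h:v+h,u-w:u+w],None,fx=S,fy=S,interpolation=cv2.INTER_CUBIC)[:, :]
    if i==0:
        g=np.array([.4975,.3768]);P=[[x,y,.055] for x in(0,24) for y in(-11.25e-3,11.25e-3,-36e-3,36e-3)]
        P=[[g[0]+(p[0]/1000),g[1]+p[1],p[2]] for p in P]
    else: P=[[.4855,.1752,.126],[.5087,.1235,.036]]
    for p in proj(c,P):
        cv2.drawMarker(k,tuple(int(t) for t in ((p-[u-w,v-h]+.5)*S)),(0,0,255),0,14,1)
    for t in range(0,132,10): cv2.putText(k,str(u-w+t),(t*S,10),0,.35,(0,255,0)); 
    for t in range(0,100,10): cv2.putText(k,str(v-h+t),(0,t*S+4),0,.35,(0,255,0))
    cv2.imwrite(f"pics/k{i}.png",k)
E
```

```text
(no output)
```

View pics/k0.png

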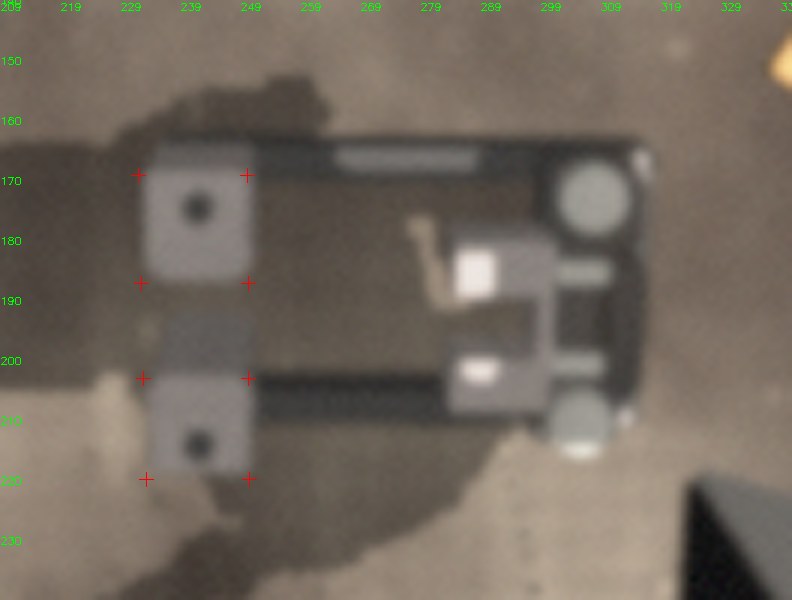

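View pics/k1.png

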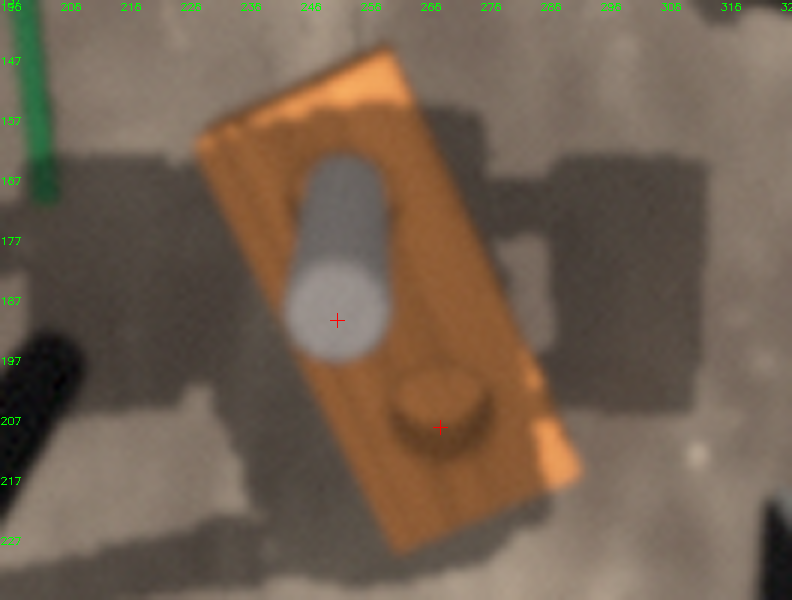

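Markers in both crops are within 1–3 mm. I correct the gauge to (.4983,.3778) with yaw≈0, the pin to (.4856,.1767), and hole1 to (.5093,.1267). The no-go front appears about 68 mm behind the mouth. The grey pin is confirmed, so I grasp it now.

```bash
python3 - <<'E'
from h import *
gripper_to(.05,50)
r.move_l([.4856,.1770,.20],vel=.2)
print(r.move_l([.4856,.1770,.09],vel=.12,guard=6))
f0=T.current_wrist_force()
gripper_to(0.0,50); r.hold(.2)
print(T.current_opening(),T.current_finger_force(),T.current_ee_pos(),f0,T.current_wrist_force())
r.move_l([.4856,.1770,.165],vel=.1)
print(T.current_opening(),T.current_wrist_force())
r.move_l([.448,.3778,.165],vel=.2)
r.hold(.2)
c=vision.get_calibration("wrist"); a=vision.snapshot("wrist"); np.save("w2.npy",c,allow_pickle=True)
marks("wrist",["pin"]);cv2.imwrite("pics/c.png",a[:,:,::-1])
print(T.current_opening(),T.current_wrist_force(),T.current_torque(),T.current_t())
E
```

```text
False
0.019117137228865547 49.99561426700993 [0.48564637 0.17702999 0.09018934] [-0.15347352  0.07294451  0.96589414] [-0.36811438 -0.27142002  2.87774389]
0.019335447526801938 [ 0.25768637  0.16801073 -2.95360185]
wrist pin [([0.4482, 0.3761, 0.0819], 0.57), ([0.4103, 0.1286, -0.0026], 0.45)]
0.019555170910139644 [ 0.95876984 -0.16477893 -2.17392708] [-0.06678073 -0.0912014   0.03491869] 12.85
```

View pics/c.png

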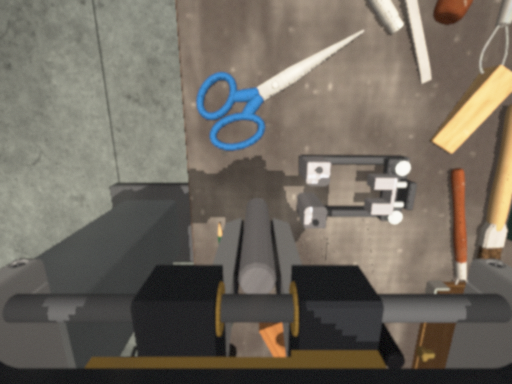

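The pin is held upright, its body running from (258,200) down to (256,275). The gauge is at (355,188). I'll check the lateral offset in one crop with the expected outlines.

```bash
python3 - <<'E'
from h import *
c=np.load("w2.npy",allow_pickle=True).item(); a=cv2.imread("pics/c.png")
u0,v0,S=240,150,6
k=cv2.resize(a[v0:v0+98,u0:u0+132],None,fx=S,fy=S,interpolation=cv2.INTER_CUBIC)
P=[[.4983+x,.3778+y,.055] for x in(0,.024) for y in(-.01125,.01125)]
t=np.linspace(0,2*np.pi,40)
P+=[[.448+.01*np.cos(s),.3778+.01*np.sin(s),z] for s in t for z in(.081,)]
for p in proj(c,P): cv2.drawMarker(k,tuple(int(x) for x in ((p-[u0,v0]+.5)*S)),(0,0,255),0,8,1)
cv2.imwrite("pics/k2.png",k)
E
```

```text
(no output)
```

View pics/k2.png

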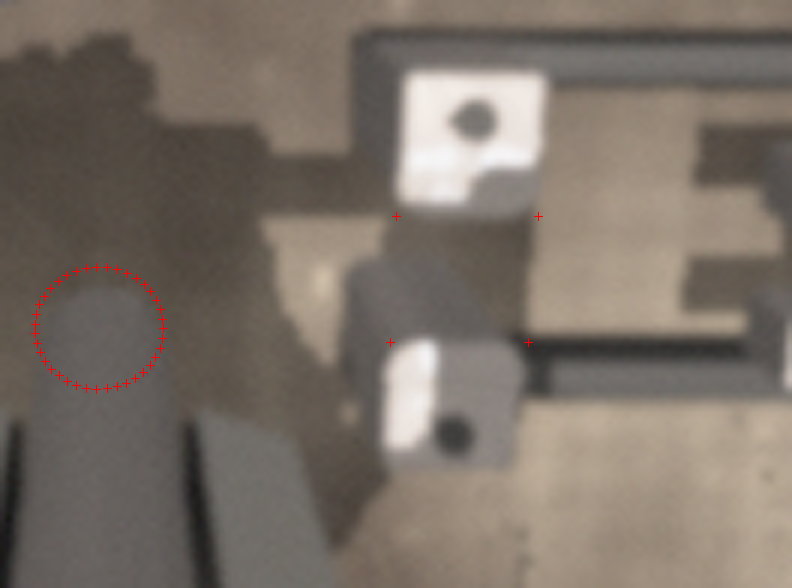

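The pin sits about 1.8 mm to −y of the TCP and the gauge middle is at y≈.378, so I aim TCP y=.380. Next I lower in front of the mouth and feel the way in, with lateral correction.

```bash
cat > ins.py <<'E'
from h import *
def F(n=4):
    a=[]
    for _ in range(n): a.append(T.current_wrist_force()); r.hold(.01)
    return np.mean(a,0)
def feel(y,z,x,x1,f0,step=.002,vel=.02,stop=4.,log=True):
    """advance along x to x1, giving way sideways; ends if blocked"""
    bad=0; rows=[]
    while x<x1-1e-6:
        xn=min(x+step,x1); hit=r.move_l([xn,y,z],vel=vel,guard=5)
        p=T.current_ee_pos(); f=F()-f0; rows.append((*np.round(1e3*p[:2],1),*f.round(1)))
        x=p[0] if hit else xn
        if abs(f[1])>1.2: y+=np.clip(.0002*f[1],-.0008,.0008)
        if -f[0]>stop:
            if abs(f[1])<1.2 or bad>6: print("blocked",f); break
            bad+=1; x-=.001; r.move_l([x,y,z],vel=.02)
    if log:
        for q_ in rows: print(*q_)
    return x,y
E
python3 - <<'E'
from ins import *
r.move_l([.448,.3798,.165]); print(r.move_l([.448,.3798,.093],vel=.08,guard=4),T.current_ee_pos())
r.hold(.3); f0=F(10); np.save("f0.npy",f0); print(f0)
x,y=feel(.3798,.093,.480,.512,f0) if not r.move_l([.480,.3798,.093],vel=.05,guard=4) else (0,0)
print(x,y,T.current_torque(),T.current_opening(),T.current_t())
E
```

```text
False [0.44844531 0.38010965 0.09354306]
[-0.008812   -0.09936293 -2.09369591]
481.9 379.8 0.1 -0.2 0.2
484.1 379.8 -0.0 -0.6 -0.4
486.2 379.8 -0.0 0.3 -0.3
488.2 379.8 -0.1 0.6 -0.1
490.2 379.8 -0.1 0.1 0.0
492.2 379.8 -0.3 0.2 -0.2
494.2 379.8 0.1 -0.2 -0.2
496.2 379.8 -0.5 0.0 0.1
498.1 379.8 0.5 0.2 0.1
500.2 379.8 0.2 0.1 -0.4
502.2 379.8 0.1 -0.2 -0.1
504.2 379.8 0.3 0.1 -0.2
506.2 379.8 -0.4 0.5 -0.2
508.2 379.8 -0.0 -0.0 -0.0
510.1 379.8 -0.2 -0.1 0.1
512.2 379.8 0.3 -0.4 -0.1
0.512 0.3798 [-0.01787603 -0.09670023 -0.03327685] 0.01929889976214656 19.8583
```

```bash
python3 - <<'E'
from ins import *
f0=np.load("f0.npy"); z=.093
x,y=feel(.3798,z,.512,.536,f0,step=.004,vel=.03)
print(x,y)
while x<.575:
    x+=.001; r.move_l([x,y,z],vel=.015,guard=6); f=F()-f0
    if abs(f[1])>1.2 and f[0]>-1.5: y+=np.clip(.0002*f[1],-.0006,.0006)
    if f[0]<-1: print(round(x,4),round(y,4),T.current_ee_pos().round(4),f.round(1))
    if f[0]<-7: break
for i in range(8):
    r.hold(.15); f=F()-f0; print(f.round(1),T.current_ee_pos().round(4))
    if f[0]>-7: x+=.0005; r.move_l([x,y,z],vel=.01)
    elif f[0]<-9.5: x-=.0005; r.move_l([x,y,z],vel=.01)
print(T.current_torque(),T.current_opening(),T.current_t())
E
```

```text
516.4 379.8 0.2 -0.1 -0.1
520.3 379.9 -0.2 0.0 -0.2
524.3 379.9 -0.2 0.1 0.2
528.3 379.8 0.1 0.2 -0.1
532.3 379.8 0.1 0.0 -0.4
536.3 379.8 -0.2 -0.1 0.2
0.536 0.3798
0.561 0.3798 [0.5606 0.3796 0.0929] [-1.1 -0.1 -0.2]
0.562 0.3798 [0.5612 0.3796 0.0928] [-2.8 -0.6  0.5]
0.563 0.3798 [0.5622 0.3796 0.0928] [-4.5 -0.5  1.2]
0.564 0.3798 [0.5628 0.3795 0.0927] [-5.4 -0.6  0.9]
0.565 0.3798 [0.5633 0.3794 0.0926] [-6.1 -0.5  1.6]
0.566 0.3798 [0.5639 0.3793 0.0925] [-7.1 -0.8  1.8]
[-7.  -1.4  1.4] [0.5639 0.3793 0.0925]
[-7.2 -1.3  2. ] [0.5641 0.3793 0.0925]
[-7.5 -1.3  1.8] [0.5641 0.3792 0.0925]
[-6.9 -0.9  2.2] [0.5641 0.3792 0.0925]
[-7.5 -1.5  2.2] [0.5644 0.3792 0.0924]
[-7.2 -1.2  2. ] [0.5644 0.3792 0.0924]
[-7.6 -1.2  2.1] [0.5644 0.3792 0.0924]
[-7.5 -1.3  2.4] [0.5644 0.3792 0.0924]
[-0.33097211  1.54127966  0.03745335] 0.019425971351227908 32.225
```

```bash
python3 - <<'E'
from ins import *
f0=np.load("f0.npy"); z=.093;y=.3798
r.move_l([.552,y,z],vel=.03); print((F()-f0).round(1))
x=.552
for k in range(12):
    hit=r.move_l([.448,y,z],vel=.045,guard=5); p=T.current_ee_pos()
    if not hit: break
    f=F()-f0; print("hit",p.round(4),f.round(1)); y+=np.clip(.0003*f[1],-.001,.001); r.move_l([p[0]+.001,y,z],vel=.03)
print(T.current_ee_pos(),T.current_t())
if T.current_ee_pos()[0]<.452:
    r.move_l([.448,.3798,.165],vel=.12)
    r.hold(.15); c=vision.get_calibration("wrist"); a=vision.snapshot("wrist"); np.save("w3.npy",c,allow_pickle=True); cv2.imwrite("pics/d.png",a[:,:,::-1])
    r.move_l([.5093,.1285,.165],vel=.22); r.hold(.2)
    c=vision.get_calibration("wrist"); b=vision.snapshot("wrist"); np.save("w4.npy",c,allow_pickle=True); cv2.imwrite("pics/e.png",b[:,:,::-1])
    marks("wrist",["rack_hole1","pin"])
    P=[[.5093+.0125*np.cos(s),.1267+.0125*np.sin(s),.036] for s in np.linspace(0,6.28,30)]
    P+=[[.5093+.01*np.cos(s),.1267+.01*np.sin(s),.081] for s in np.linspace(0,6.28,30)]
    u0,v0,S=200,150,6
    k=cv2.resize(b[v0:v0+98,u0:u0+132,::-1],None,fx=S,fy=S,interpolation=cv2.INTER_CUBIC)
    for p in proj(c,P): cv2.drawMarker(k,tuple(int(t) for t in ((p-[u0,v0]+.5)*S)),(0,0,255),0,8,1)
    cv2.imwrite("pics/k3.png",k)
print(T.current_ee_pos(),T.current_opening(),T.current_t())
E
```

```text
[ 0.  -0.  -0.3]
[0.448162   0.3798107  0.09296164] 35.3667
wrist rack_hole1 [([0.511, 0.1235, 0.0392], 0.71)]
wrist pin [([0.576, 0.2295, 0.0026], 0.97), ([0.4149, 0.1269, -0.001], 0.79), ([0.5065, 0.1261, 0.0811], 0.75)]
[0.50920302 0.12901693 0.16499705] 0.019454557056212653 37.9917
```

View pics/k3.png

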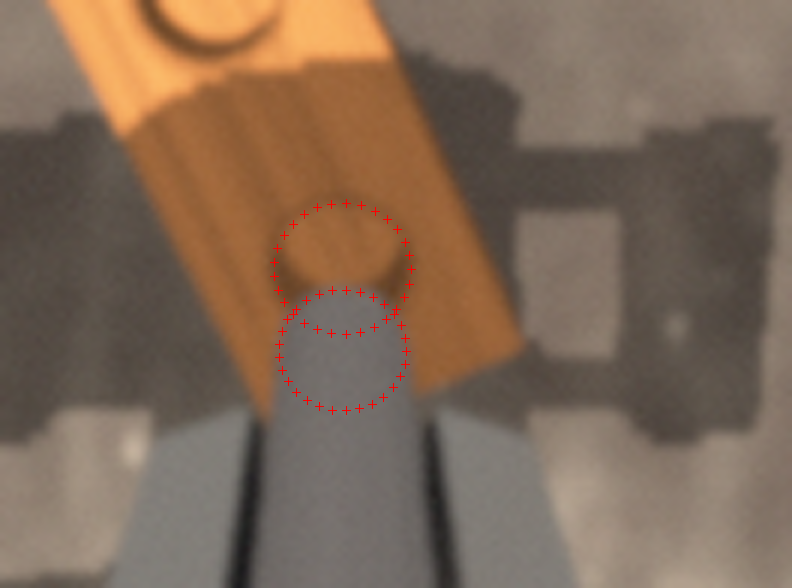

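The hole and pin outlines match the picture at hole centre (341,270) and pin end (342,350), so I lower it.

```bash
python3 - <<'E'
from ins import *
x,y=.5093,.1285
f0=F(6)
hit=r.move_l([x,y,.113],vel=.08,guard=5) or r.move_l([x,y,.087],vel=.03,guard=5)
p=T.current_ee_pos(); print(hit,p.round(4),(F()-f0).round(1),T.current_t())
if p[2]<.0935:
    gripper_to(.05); r.hold(.2)
    r.move_l([x,y,.2],vel=.2); r.hold(.2)
    r.move_l([.50,.15,.27],vel=.2); r.hold(.1)
    c=vision.get_calibration("wrist"); b=vision.snapshot("wrist"); cv2.imwrite("pics/f.png",b[:,:,::-1])
    marks("wrist",["pin"]); print(proj(c,[[.5093,.1267,.126],[.5093,.1267,.036]]))
print(T.current_t())
E
```

```text
True [0.509  0.1285 0.0902] [-0.6  0.1  6.6] 39.5917
wrist pin [([0.5764, 0.2289, 0.0026], 0.74), ([0.4124, 0.1277, -0.0022], 0.7), ([0.5058, 0.1231, 0.0085], 0.66)]
[[265.95560307 207.68832129]
 [264.30904296 187.62104874]]
42.0667
```

Contact came at TCP z=.090, which puts the pin's lower end at the hole bottom. One check picture before handing in.

View pics/f.png

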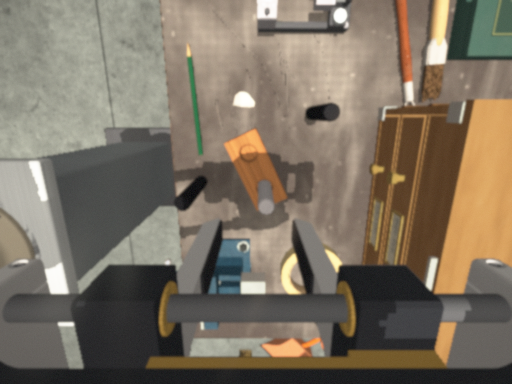

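The pin stands upright in the formerly empty hole, its top at (265,206) against (266,208) predicted. The first hole, at (248,152), is empty and the gripper is clear.

```bash
python3 -c "
from plant import r; print(r.sign_off())"
```

```text
the job is handed in; nothing more can be done
None
```

I pressed the pin on the no-go jaws at about 7 to 7.6 N for over a second, drew it out through the mouth, stood it in the other hole, and handed the job in at about 42 s; no verdict was returned.

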